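Load the sandstone slab and clip the slab case shut

ROBOT

A 6-joint arm with a two-finger parallel gripper is mounted at the origin on the work surface. World frame = base frame: x ahead of the robot, y to its left, z up, the work surface at z = 0. Lengths are in mm, angles in rad, forces in N, time in s.
With the tool pointing down it reaches from about 350 to 775 mm from the base axis. Payload 7.3 kg.
Tool frame: the origin (TCP) lies midway between the tips of the shut fingers; the grasp point (between the pads) lies 19 mm behind it (bot.hold_point_z is the distance from the TCP to the grasp point, in mm); z points along the fingers, y is the direction in which the jaws open and shut (so a half turn about z gives the same grasp; the last joint's range is limited). The gripper opens to 92 mm and grips with 3 to 60 N. Pads are 19 mm wide; open, the fingers measure 130 mm over their backs; the gripper's body (75 mm by 190 mm) begins 47 mm behind the grasp point.
Start: joints at [-1.295, 0.342, 1.524, -0, 1.275, -0.146], TCP at [214.961, -478.996, 226.741] pointing down, gripper open.
Joint ranges: [-2.53, 2.53], [-0.77, 2.02], [0.04, 2.7], [-1, 4.14], [0.28, 2.66], [-3.11, 3.11]. Speed limits (rad/s): [2.57, 2.57, 3.14, 3.14, 3.14, 3.14].

INTERFACE

Orientations are given as [roll, pitch, yaw] about the fixed x, y, z axes, in that order (R = Rz(yaw) Ry(pitch) Rx(roll)).
In Python, from plant import bot gives the robot as it stands.
- The arm moves only by the tool servo_tool, never from a script. Its argument "series" is a list of rows, each a list of 5 numbers: the opening, from 0 (shut) to 1 (fully open), then the shift along the tool's x, y, z each as a share of 50 mm, from -1 to 1, then the turn about the tool's z as a share of 90 degrees, from -1 to 1. In form: [[gripper, tx, ty, tz, spin], ...]. A call has 1 to 20 rows; each row shifts and turns the commanded pose from where the row before left it, along the tool's axes as they then stand; what a row does not reach is not made up. A row lasts 1/8 s, in which the tool goes at most 62.5 mm and 10.7 degrees, less where a joint would pass 70% of its speed; a pose out of reach is approached as far as the arm can. A call with a number of a shift or a turn outside -1 to 1 is refused whole. A call with a gripper value outside its range is refused whole. The fingers move at their own pace and stop on an object; the grip force is fixed at half the most. Time passes only in rows, so rows that do not move let the fingers close. It gives the time, the measured TCP pose, the force and the opening at its end, in the units of the state.
- bot.get_obs(): the state, without advancing time (a new reading comes with each control period).
- bot.capture(name): name is "scene" or "top" or "wrist"; returns the picture (384x512x3 uint8, red, green, blue); there is no depth.
- bot.camera_model(name): a dict with "mtx" (3x3 intrinsics, pixels), "world_from_camera" (4x4, takes a point from camera to world coordinates). Camera axes: x right, y up, looking along -z (the intrinsics and any distortion apply to the point x, -y, -z); pixel columns grow to the right and rows downward; lengths in mm; the calibration is good to about 2 mm. The wrist camera is an equidistant fisheye: a pixel r from the principal point sees the ray r / f radians off the axis. A picture is of the moment at which its call begins: read the wrist's pose just before it. camera_model takes no time and is no camera call; for the wrist camera it gives the pose at the moment of the call.
- bot.close_job(): hands the job in, once; it reports no verdict.
Trained networks look in the newest picture that a camera, given by its name, has taken for a name from the list of things; names that differ only in an ending like _2 or _b are one class to them, and where a whole thing is asked for, a point or a joint stands for the part that bears it (a point fixed in the world has none). Each returns a list of dicts, best first, with "p" (0 to 1); they miss things now and then, are a little off and sometimes report something else, mostly with a low value. They report only what shows in the picture. A call takes as long as a camera call.
- bot.outline_of(camera, label): "mask" (384x512 bool, what is visible of it).
- bot.pinpoint(camera, label): "point" ([x, y, z] in mm, in the coordinates of the camera as it stood for that picture, good to about 4 mm: a listed point, or the origin of a listed thing).
The state is a dict: "time": time; "joint_positions": joint angles; "dq": joint speeds; "tau": joint torques, N m; "tool_pos": TCP position; "tcp_rot": TCP orientation; "contact_force": force on the tool from outside, world axes, zero at the start; "moment": the same for the moment, N m; "grip_width": finger opening in mm.
Only numpy, scipy, OpenCV 4.12 (cv2) and the standard library are available. Lean on these libraries where they do the work, as an engineer would, in place of code of your own. Each camera call takes 0.05 s, during which the arm holds its last target.

TASK

Take the tan sandstone slab out of the white draining rack and lower it gently, on edge, into the free slot of the grey slab case. Then put the blue lid on the case and press it straight down until both spring clips snap over it, and keep pressing: finish with the hand still bearing down firmly on the closed lid so that its rubber seal beds in. Leave the dark slab in the rack, the other two slabs in the case, and the rest of the bench as they are.

Things in the scene. Friction and masses are not known exactly. Their poses are not given: they have to be found in the camera images.
- sandstone_mid (a point): Centre of the tan sandstone slab to be loaded: 12 mm thick (x axis), 80 mm long (y), 70 mm tall (z), about 0.18 kg. Starts on edge in a slot of the white draining rack, its centre 43 mm above the bench; its upper half is free to be pinched across the thickness at mid-length.
- basalt_mid (a point): Centre of the nearly black basalt slab, same size and axes, standing in the other slot of the draining rack, 60 mm from the sandstone centre to centre. It stays there.
- rack: White plastic draining rack, fixed: 150 x 124 mm (x, y), floor 8 mm and edge walls 26 mm above the bench. Two slots like the case's, across x, 30 mm either side of its middle. Origin under its middle.
- case: Base of the slab case, grey plastic, fixed to the bench: 164 mm long (x axis), 122 mm wide (y), 138 mm over the clips on its long sides. Three slots across x, 40 mm apart, for slabs on edge lying along y; an upstand wall 45 mm high runs round them. Origin under its middle.
- free_slot (a point): Middle of the floor of the free slot, the one at the case's -x end, 8 mm above the bench; axes as the case's. A seated slab's centre is 35 mm above it. Guide ribs 15.5 mm apart stand 24 mm above the floor at both ends of the slab, then flare to about 24 mm apart at 32 mm height; none in the middle 52 mm.
- limestone_mid (a point): Centre of the grey limestone slab, same size and axes as the sandstone, standing in the middle slot of the case. It stays there.
- redstone_mid (a point): Centre of the dark red slab, same size and axes, standing in the far (+x) slot of the case. It stays there.
- lid: Blue lid: stiff hollow cover 156 x 112 mm (x, y), open below, 68 mm high, 98 mm with its grip bar, about 0.22 kg. Fits either way round. A round bead on each long side catches under the clips. Origin at the middle of its lower rim, on which it starts standing on the bench.
- lid_grip (a point): Centre of the black grip bar on top of the lid, 90 mm above the lid's lower rim: bar 100 mm long (x axis), 18 mm wide (y), 16 mm high, 14 mm clear of the lid's top, on a post at each end.
- lid_seat (a point): Where the middle of the lid's lower rim comes when home: middle of the case, on its rubber-faced shoulder 20 mm above the bench, axes as the case's (grip bar then along x, its centre 90 mm above this point). The lid slides over the upstand, whose top 10 mm tapers in by 5 mm; below that it has about 1.2 mm play each way.
- clip_left (a joint): Spring clip at mid-length of the case's +y side: 0 at rest or snapped over the lid, about 0.1 rad when sprung outward. Clips meet the lid about 12 mm above home; together they resist up to 12 to 18 N about 9 mm above home, then the force drops and they pull the lid home. A firm push on the closed lid is 10 to 20 N.
- clip_right (a joint): The same clip on the case's -y long side.
- core_grey: Grey rock core standing on end, 54 mm diameter, 110 mm tall, origin under its foot. Bystander.
- core_pink: Pinkish rock core standing on end, 54 mm diameter, 90 mm tall, origin under its foot. Bystander.
- caliper: Digital caliper lying flat on the bench, 200 mm long along its y axis, 12 mm high, origin under its middle. Bystander.
- brush: Dusting brush lying on the bench, 200 mm long along its x axis. Bystander.

How it is judged:
By the outcome, as a careful person would: the job done as asked, in the order asked, and still so for the second after the job is handed in, while the arm keeps its last pose, push and grip.
It also fails if it takes over 67 s, if anything falls off the work surface, if the arm or the gripper's body presses on something with over 40 N, if the wrist force passes 120 N, or if a joint passes its speed limit or range.

## Working session

There is one attempt and no reset: what is moved stays moved. The work goes in short steps, Python scripts to look and compute and a tool call to move; the robot and the scene stay as the last step left them, time stands still between calls to the robot, and variables do not carry over. Pictures are saved under pics/ and viewed, and the job is handed in when it is done.

Besides the shell and the picture viewer there is one more tool, called after ">>>" as name(argument=value, ...) on one line, values as JSON. servo_tool: Moves the arm, as the interface text tells. Shift numbers are shares of 50 mm and turn numbers shares of 90 degrees, none past 1 either way. Its arguments: {"type":"object","properties":{"series":{"type":"array"}},"required":["series"]}

```bash
ls; mkdir -p pics; cat > h.py <<'E'
from plant import bot
import numpy as np, cv2
def save(cam,name):
    im=bot.capture(cam); cv2.imwrite('pics/%s.png'%name, im[:,:,::-1]); return im
def w(cam,p,T=None):
    T=np.array(bot.camera_model(cam)["world_from_camera"]) if T is None else T
    return (T@np.r_[np.array(p,float),1])[:3]
def pp(cam,l,T=None):
    r=bot.pinpoint(cam,l)
    for d in r[:2]: print(cam,l,round(d['p'],2),np.round(w(cam,d['point'],T),1))
E
python3 - <<'E'
from h import *
o=bot.get_obs(); print(o)
for c in ["top","scene","wrist"]: save(c,c+'0')
for l in ["sandstone_mid","basalt_mid","rack","case","free_slot","limestone_mid","redstone_mid","lid","lid_grip","lid_seat"]:
    for c in ["top","scene"]: pp(c,l)
print(bot.get_obs()['time'])
E
```

```text
pics
{'time': 0.0, 'joint_positions': array([-1.29503500e+00,  3.42734906e-01,  1.52499518e+00, -2.40408571e-05,
        1.27542519e+00, -1.45985354e-01]), 'dq': array([-1.32660984e-03, -2.86818046e-05, -1.88923043e-03,  1.96531186e-03,
       -2.99721040e-04,  2.01352012e-04]), 'tau': array([ 5.45005321e-06, -4.31244493e+01, -2.44225931e+01,  7.17272842e-02,
        5.58691949e-02, -1.20254103e-04]), 'tool_pos': array([ 214.81986757, -478.59225585,  226.04627529]), 'tcp_rot': array([-3.14004331e+00, -2.04566234e-04,  4.21753540e-01]), 'contact_force': array([ 0.7981565 , -0.3235267 ,  0.23957584]), 'moment': array([-0.02739053,  0.0166659 ,  0.02624227]), 'grip_width': 92.07555199227794}
top sandstone_mid 0.8 [ 574.4 -323.1   43.2]
scene sandstone_mid 0.65 [ 573.3 -328.1   43.9]
top basalt_mid 0.5 [ 516.4 -322.5   43.6]
scene basalt_mid 0.87 [ 508.8 -326.4   38.9]
scene basalt_mid 0.51 [754.7 186.6   0.9]
top rack 0.67 [ 546.  -320.6   -1.5]
top rack 0.34 [ 4.624e+02  3.209e+02 -1.000e-01]
scene rack 0.77 [ 5.424e+02 -3.260e+02 -2.000e-01]
top case 0.53 [ 739.1 -237.3   -2.3]
scene case 0.87 [533.5 -14.1  -2.3]
top free_slot 0.96 [493.5  -9.1  11.3]
scene free_slot 0.6 [493.1  -9.4   4.6]
scene free_slot 0.3 [7.566e+02 1.844e+02 3.000e-01]
top limestone_mid 0.58 [536.8 -13.3  40.9]
scene limestone_mid 0.78 [536.6 -15.3  44. ]
top redstone_mid 0.49 [575.4  -7.6  41.6]
scene redstone_mid 0.88 [572.7 -14.4  42.8]
top lid 0.81 [465.4 319.6   4. ]
scene lid 0.87 [460.7 316.8   7.9]
top lid_grip 0.67 [463.6 316.7  92.1]
top lid_grip 0.63 [539.3 -10.4  40.2]
scene lid_grip 0.97 [462.7 313.2  86.9]
scene lid_grip 0.2 [764.3  28.3   2.7]
top lid_seat 0.79 [536.2 -10.4  27. ]
top lid_seat 0.45 [ 570.3 -326.2   41.1]
scene lid_seat 0.75 [533.1 -15.1  20.9]
1.15
```

View pics/top0.png

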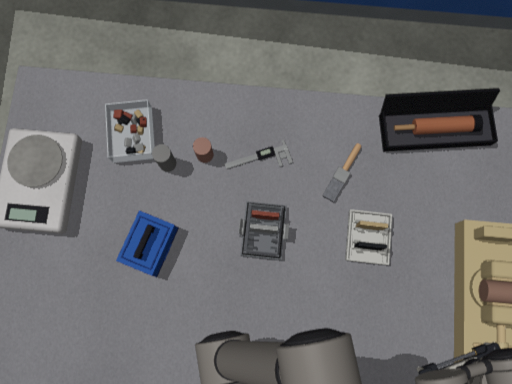

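View pics/scene0.png

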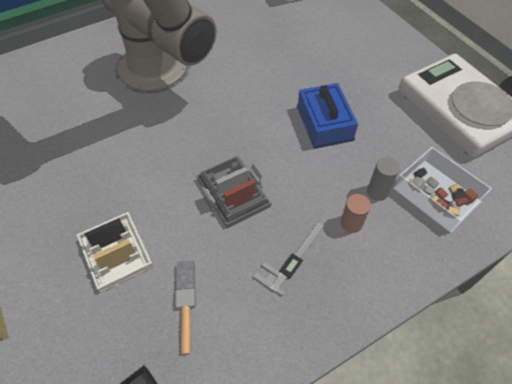

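View pics/wrist0.png

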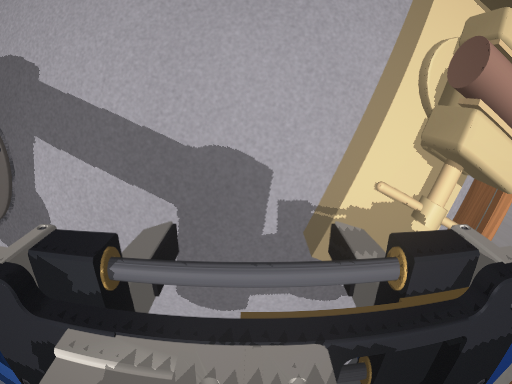

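```bash
python3 - <<'E'
from h import *
for c in ["top","scene","wrist"]:
  m=bot.camera_model(c); print(c,{k:(np.round(v,3).tolist() if not isinstance(v,str) else v) for k,v in m.items()})
E
```

```text
top {'mtx': [[491.192, 0.0, 257.551], [0.0, 491.192, 196.982], [0.0, 0.0, 1.0]], 'world_from_camera': [[0.09, 0.974, -0.209, 325.526], [-0.996, 0.089, -0.015, -6.683], [0.004, 0.209, 0.978, 1463.086], [0.0, 0.0, 0.0, 1.0]]}
scene {'mtx': [[442.815, 0.0, 254.962], [0.0, 442.815, 189.517], [0.0, 0.0, 1.0]], 'world_from_camera': [[0.509, -0.717, 0.476, 1086.216], [0.861, 0.426, -0.277, -271.104], [-0.004, 0.551, 0.835, 930.397], [0.0, 0.0, 0.0, 1.0]]}
wrist {'mtx': [[297.319, 0.0, 253.226], [0.0, 297.319, 188.988], [0.0, 0.0, 1.0]], 'world_from_camera': [[0.41, 0.873, 0.266, 287.017], [-0.912, 0.392, 0.119, -446.331], [-0.0, -0.291, 0.957, 384.784], [0.0, 0.0, 0.0, 1.0]]}
```

```bash
cat >> h.py <<'E'
def ray(cam,uv,z,T=None,K=None):
    m=bot.camera_model(cam); K=np.array(m['mtx']); T=np.array(m['world_from_camera'])
    uv=np.atleast_2d(uv).astype(float)
    d=np.c_[(uv[:,0]-K[0,2])/K[0,0],-(uv[:,1]-K[1,2])/K[1,1],-np.ones(len(uv))]@T[:3,:3].T
    s=(z-T[2,3])/d[:,2]; return T[:3,3]+d*s[:,None]
def warp(im,cam,c,z,half,px):
    # metric top view at height z, x up, y left
    n=int(2*half*px); w_=np.array([[c[0]+half,c[1]+half],[c[0]+half,c[1]-half],[c[0]-half,c[1]-half],[c[0]-half,c[1]+half]])
    m=bot.camera_model(cam);K=np.array(m['mtx']);Ti=np.linalg.inv(np.array(m['world_from_camera']))
    P=np.c_[w_,np.full(4,z),np.ones(4)]@Ti.T
    uv=np.c_[K[0,0]*P[:,0]/-P[:,2]+K[0,2],K[1,1]*-P[:,1]/-P[:,2]+K[1,2]]
    H=cv2.getPerspectiveTransform(uv.astype(np.float32),np.float32([[0,0],[n,0],[n,n],[0,n]]))
    return cv2.warpPerspective(im,H,(n,n),flags=cv2.INTER_CUBIC)
E
python3 - <<'E'
from h import *
for c in ["top","scene"]:
  im=cv2.imread(f'pics/{c}0.png')
  out=[]
  for nm,ce,z in [("rack",(544,-323),26),("case",(535,-12),45),("lid",(463,317),68)]:
    out.append(warp(im,c,ce,z,110,1.2))
  cv2.imwrite(f'pics/warp_{c}.png',np.hstack(out))
  for l,z in [("rack",26),("case",30),("lid",68),("lid_grip",98),("sandstone_mid",78),("limestone_mid",78),("redstone_mid",78),("basalt_mid",78)]:
    r=bot.outline_of(c,l)
    if r:
      for d in r[:2]:
        ys,xs=np.nonzero(d['mask']); 
        g=ray(c,np.c_[xs,ys],z)[:,:2].astype(np.float32)
        print(c,l,round(d['p'],2),len(xs),[np.round(a,1) for a in cv2.minAreaRect(g)])
E
```

```text
top rack 0.35 246 [array([ 579.4, -328.5]), array([91.7, 26.8]), np.float64(86.9)]
top case 0.86 1941 [array([536. , -10.2]), array([145.4, 163.4]), np.float64(88.1)]
top case 0.46 241 [array([ 577.8, -326.1]), array([94.5, 24.3]), np.float64(89.1)]
top lid 0.77 2446 [array([462.1, 313.8]), array([130. , 156.2]), np.float64(73.9)]
top lid_grip 0.79 2364 [array([458., 308.]), array([125.1, 151.9]), np.float64(74.4)]
top sandstone_mid 0.68 209 [array([ 569.2, -317. ]), array([88.2, 22.8]), np.float64(89.9)]
top sandstone_mid 0.4 622 [array([732.6,  24.9]), array([ 72.1, 192. ]), np.float64(22.2)]
top limestone_mid 0.61 204 [array([532.3, -10.6]), array([78.1, 21.6]), np.float64(89.9)]
top limestone_mid 0.41 1997 [array([528., -12.]), array([142.7, 159.5]), np.float64(89.5)]
top redstone_mid 0.62 218 [array([571.5, -10.4]), array([24.5, 78.2]), np.float64(1.3)]
top basalt_mid 0.5 200 [array([ 510.9, -315. ]), array([90.3, 19.8]), np.float64(88.4)]
scene rack 0.73 2169 [array([ 549. , -327.2]), array([126.6, 162.9]), np.float64(89.0)]
scene case 0.58 2207 [array([543.2, -13.5]), array([156.6, 177.4]), np.float64(89.3)]
scene lid 0.56 1018 [array([766. ,  -4.4]), array([ 70.7, 184.6]), np.float64(28.4)]
scene lid_grip 0.88 2914 [array([502.8, 276.7]), array([135. , 201.8]), np.float64(73.3)]
scene lid_grip 0.23 2226 [array([583.6, -33.5]), array([144. , 165.4]), np.float64(88.0)]
scene sandstone_mid 0.86 732 [array([ 590.9, -327.3]), array([80.1, 50.8]), np.float64(90.0)]
scene limestone_mid 0.79 496 [array([548.6, -21.4]), array([89. , 42.4]), np.float64(87.8)]
scene redstone_mid 0.83 574 [array([592.7, -23. ]), array([87.5, 49.7]), np.float64(90.0)]
scene basalt_mid 0.77 689 [array([ 534.2, -326.3]), array([79.1, 52.8]), np.float64(86.8)]
```

View pics/warp_top.png

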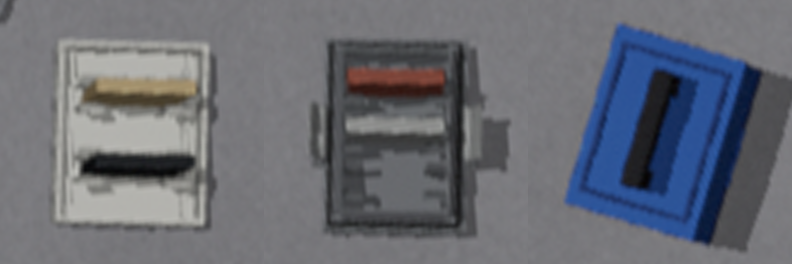

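View pics/warp_scene.png

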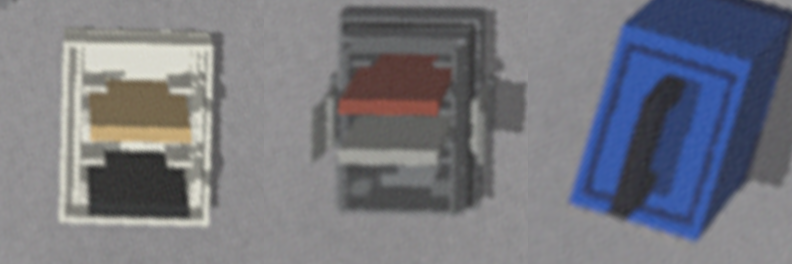

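>>> servo_tool(series=[[0.45, 0.97, 0.01, 0, 0], [0.45, 0.97, 0.01, 0, 0], [0.45, 0.97, 0.02, 0, 0], [0.45, 0.97, 0.02, 0, 0], [0.45, 0.97, 0.02, 0, 0], [0.45, 0.97, 0.02, 0, 0], [0.45, 0.97, 0.02, 0, 0], [0.45, 0.97, 0.0, 0, 0], [0.45, 0, 0, 0, -0.11], [0.45, 0, 0, 0, -0.11], [0.45, 0, 0, 0, -0.11], [0.45, 0, 0, 0, -0.11], [0.45, 0, 0, 0, -0.11], [0.45, 0, 0, 0, -0.11], [0.45, 0, 0, 0, -0.06]])

```text
time: 3.82
tool_pos: [571.4, -325.6, 226.6]
tcp_rot: [-3.141, -0.0, 1.557]
contact_force: [0.4, -0.8, 0.1]
grip_width: 41.2
```

```bash
cat >> h.py <<'E'
def wray(uv,z):
    m=bot.camera_model('wrist'); K=np.array(m['mtx']); T=np.array(m['world_from_camera'])
    uv=np.atleast_2d(uv).astype(float)
    a=(uv[:,0]-K[0,2])/K[0,0]; b=(uv[:,1]-K[1,2])/K[1,1]; th=np.hypot(a,b); s=np.sin(th)/np.maximum(th,1e-9)
    d=np.c_[a*s,-b*s,-np.cos(th)]@T[:3,:3].T
    return T[:3,3]+d*((z-T[2,3])/d[:,2])[:,None]
def wwarp(im,c,z,half,px):
    m=bot.camera_model('wrist'); K=np.array(m['mtx']); Ti=np.linalg.inv(np.array(m['world_from_camera']))
    n=int(2*half*px); j,i=np.meshgrid(np.arange(n),np.arange(n))
    P=np.stack([c[0]+half-i/px,c[1]+half-j/px,np.full(i.shape,float(z)),np.ones(i.shape)],-1)@Ti.T
    X,Y,Z=P[...,0],-P[...,1],-P[...,2]; r=np.hypot(X,Y); th=np.arctan2(r,Z); k=th/np.maximum(r,1e-9)
    return cv2.remap(im,(K[0,0]*X*k+K[0,2]).astype(np.float32),(K[1,1]*Y*k+K[1,2]).astype(np.float32),cv2.INTER_CUBIC)
E
python3 - <<'E'
from h import *
o=bot.get_obs(); print(o['time'],o['tool_pos'],o['tcp_rot'],o['grip_width'])
im=save('wrist','w1'); pp('wrist','sandstone_mid'); pp('wrist','basalt_mid'); pp('wrist','rack')
cv2.imwrite('pics/w1w.png',wwarp(im,(555,-323),78,110,3.0)[:,:,::-1]) 
E
```

```text
3.825 [ 571.39376048 -325.56875892  226.55363949] [-3.14135757e+00 -1.18528807e-04  1.55679630e+00] 41.21279735069921
wrist sandstone_mid 0.61 [ 579.1 -326.8   41.9]
wrist basalt_mid 0.61 [ 515.  -323.6   42.4]
wrist rack 0.63 [ 539.7 -320.5    3. ]
```

View pics/w1.png

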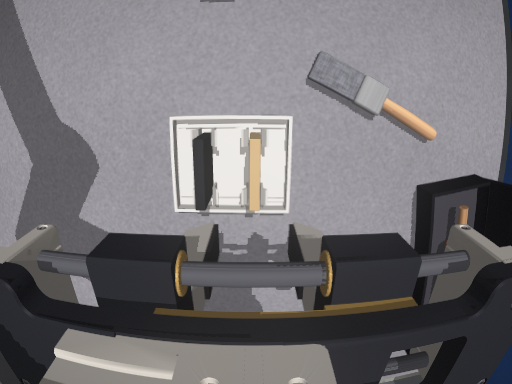

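View pics/w1w.png

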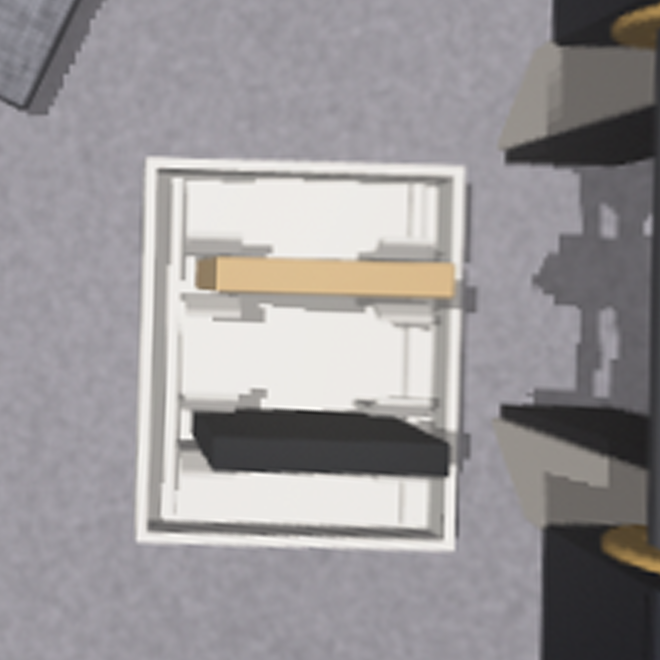

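>>> servo_tool(series=[[0.45, 0.02, 0.03, 0.5, 0.009], [0.45, 0, 0, 0.9, 0], [0.45, 0, 0, 0.9, 0], [0.45, 0, 0, 0, 0]])

```text
time: 4.53
tool_pos: [570.9, -323.3, 108.1]
tcp_rot: [-3.135, -0.005, 1.537]
contact_force: [-0.1, 0.6, 1.0]
grip_width: 41.7
```

```bash
python3 - <<'E'
from h import *
o=bot.get_obs(); print(o['time'],o['tool_pos'],o['tcp_rot'],o['grip_width'])
im=save('wrist','w2'); pp('wrist','sandstone_mid')
cv2.imwrite('pics/w2w.png',wwarp(im,(555,-323),78,110,3.0)[:,:,::-1]) 
E
```

```text
4.525 [ 570.92042334 -323.25984461  108.05955822] [-3.13484833 -0.00452329  1.53716442] 41.73320888968652
wrist sandstone_mid 0.72 [ 542.3 -323.8    8. ]
```

View pics/w2.png

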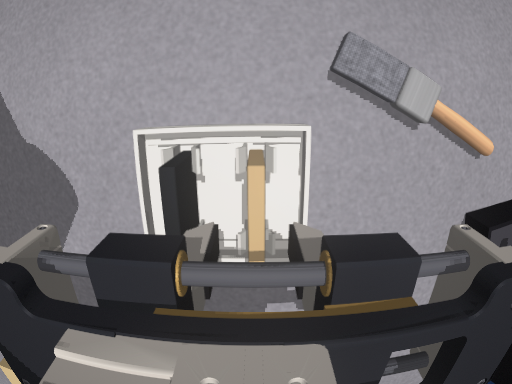

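View pics/w2w.png

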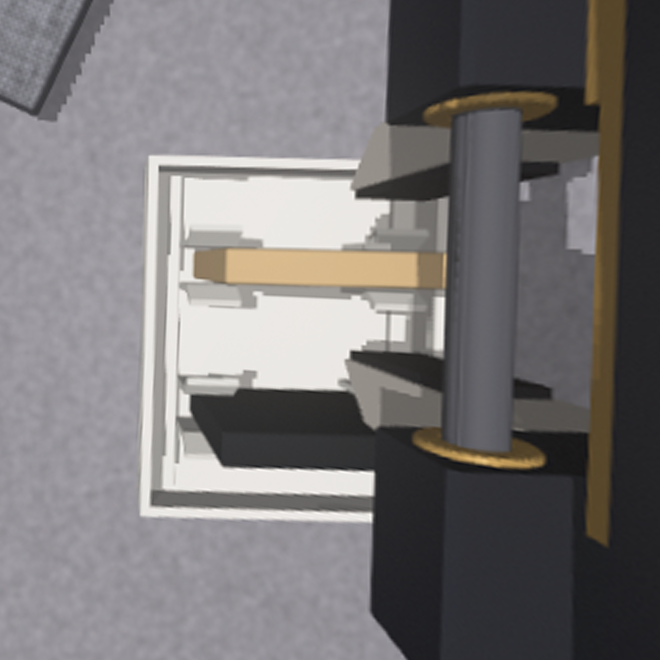

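>>> servo_tool(series=[[0.45, -0.03, 0.04, 0.4, 0], [0.45, 0, 0, 0.4, 0], [0.45, 0, 0, 0.3, 0], [0.45, 0, 0, 0.1, 0], [0.45, 0, 0, 0, 0], [0.45, 0, 0, 0, 0]])

```text
time: 5.38
tool_pos: [575.4, -326.6, 52.6]
tcp_rot: [3.14, 0.001, 1.539]
contact_force: [-0.0, 0.0, 0.7]
grip_width: 41.2
```

```bash
python3 - <<'E'
from h import *
o=bot.get_obs(); print(o['time'],o['tool_pos'],o['tcp_rot'],o['grip_width'])
im=save('wrist','w3')
E
```

```text
5.375 [ 575.35028861 -326.57181756   52.58025819] [3.14027265e+00 9.77653569e-04 1.53865233e+00] 41.243948917453054
```

View pics/w3.png

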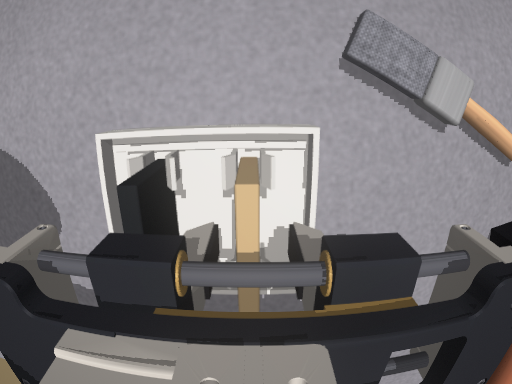

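>>> servo_tool(series=[[0.45, 0, -0.045, 0.09, 0], [0.45, 0, 0, 0, 0], [0, 0, 0, 0, 0], [0, 0, 0, 0, 0], [0, 0, 0, 0, 0], [0, 0, 0, 0, 0], [0, 0, 0, 0, 0], [0, 0, 0, 0, 0]])

```text
time: 6.42
tool_pos: [572.7, -326.2, 47.3]
tcp_rot: [3.141, 0.0, 1.539]
contact_force: [0.0, 0.2, -0.0]
grip_width: 11.8
```

```bash
python3 - <<'E'
from h import *
o=bot.get_obs(); print(o['time'],o['tool_pos'],o['tcp_rot'],o['grip_width'],o['contact_force'],o['moment'])
im=save('wrist','w4')
E
```

```text
6.425 [ 572.67658267 -326.17717868   47.29696242] [3.14147256e+00 1.89537109e-04 1.53868488e+00] 11.753744666036996 [ 0.0441971   0.2397259  -0.00556008] [ 0.00858529 -0.19461346  0.04522135]
```

View pics/w4.png

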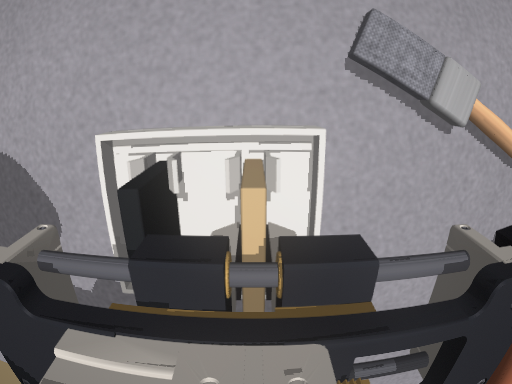

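>>> servo_tool(series=[[0, 0, 0, -0.2, 0], [0, 0, 0, -0.5, 0], [0, 0, 0, -0.7, 0], [0, 0, 0, -0.7, 0], [0, 0, 0, -0.7, 0], [0, 0.4, -0.1, 0, 0], [0, 0.7, -0.15, 0, 0], [0, 0.85, -0.18, 0, 0], [0, 0.85, -0.18, 0, 0], [0, 0.85, -0.18, 0, 0], [0, 0.85, -0.18, 0, 0], [0, 0.6, 0, 0, 0], [0, 0.2, 0, 0, 0], [0, 0, 0, 0, 0], [0, 0, 0, 0, 0]])

```text
time: 8.35
tool_pos: [532.8, -60.8, 187.2]
tcp_rot: [3.141, 0.001, 1.538]
contact_force: [-0.1, 0.1, -1.4]
grip_width: 11.9
```

```bash
python3 - <<'E'
from h import *
o=bot.get_obs(); print(o['time'],o['tool_pos'],o['tcp_rot'],o['grip_width'],o['contact_force'],o['moment'])
im=save('wrist','w5'); 
for l in ['case','free_slot','limestone_mid','redstone_mid','lid_seat','sandstone_mid']: pp('wrist',l)
cv2.imwrite('pics/w5w.png',wwarp(im,(533,-10),45,100,3.0)[:,:,::-1]) 
E
```

```text
8.35 [532.78774663 -60.76057794 187.2457415 ] [3.14148355e+00 5.05354684e-04 1.53774686e+00] 11.874403894413483 [-0.06360282  0.10182051 -1.43009125] [-0.00809212 -0.11863996  0.04134352]
wrist case 0.88 [537.3 -10.9   3.8]
wrist case 0.51 [763.9  28.8   1. ]
wrist free_slot 0.79 [494.6 -15.7   8.4]
wrist free_slot 0.64 [534.2 -13.9  17.6]
wrist redstone_mid 0.58 [575.6 -17.4  44.2]
wrist redstone_mid 0.38 [761.3  30.   -4.2]
wrist lid_seat 0.94 [535.4 -10.6  18.1]
```

View pics/w5.png

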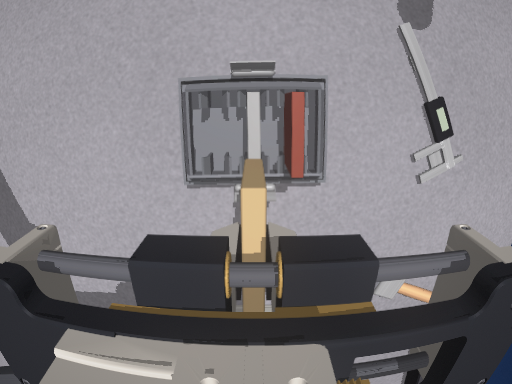

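View pics/w5w.png

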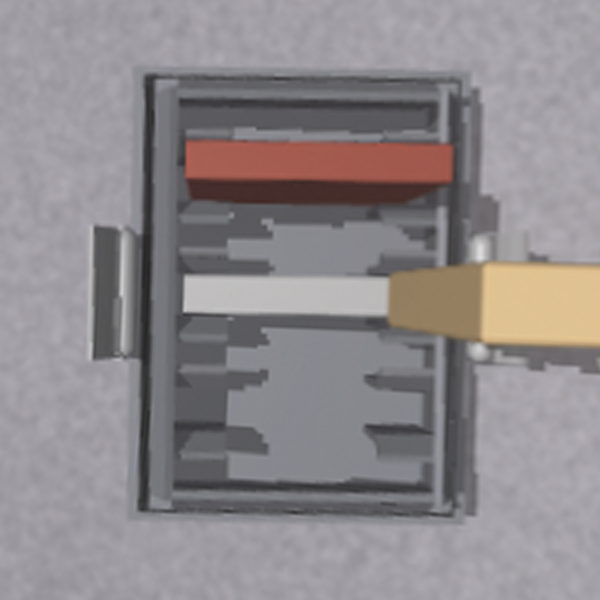

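```bash
python3 - <<'E'
from h import *
im=cv2.imread('pics/w5.png')
a=wwarp(im,(535,-10),78,90,4.0);cv2.imwrite('pics/w5a.png',cv2.resize(a,(600,600))[:,:] if 0 else a[60:660])
b=wwarp(im,(535,-10),20,90,4.0);cv2.imwrite('pics/w5b.png',b[:600]);cv2.imwrite('pics/w5c.png',b[300:])
E
```

```text
(no output)
```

View pics/w5a.png

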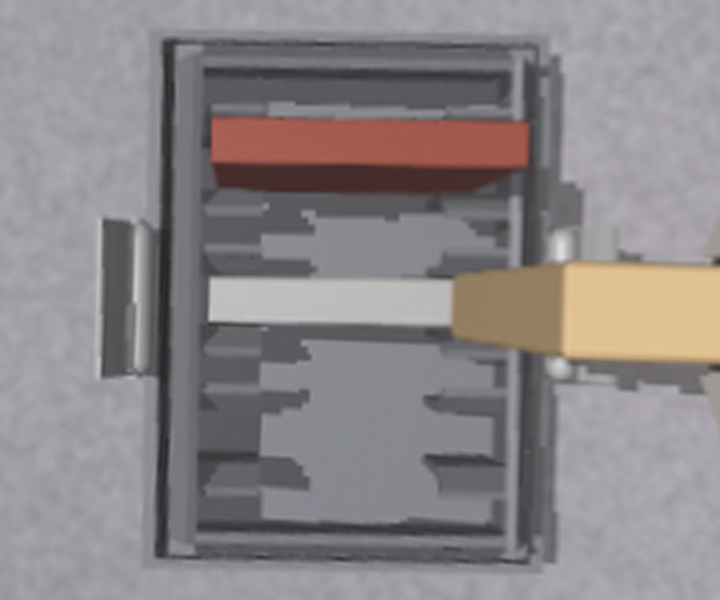

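View pics/w5b.png

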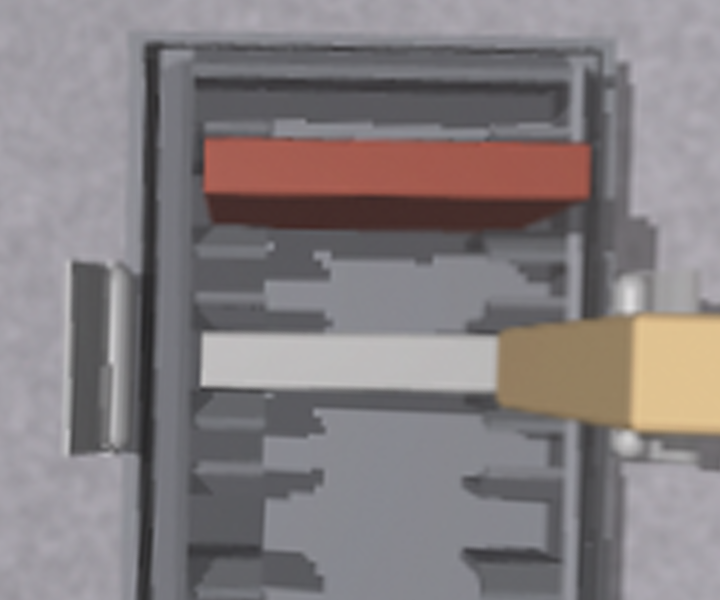

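View pics/w5c.png

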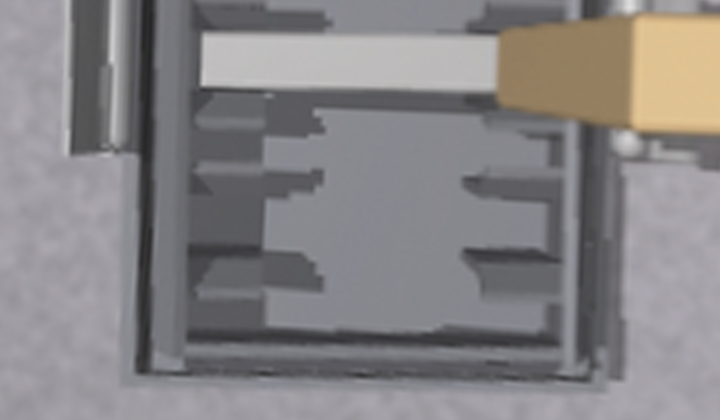

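```bash
python3 - <<'E'
from h import *
im=cv2.imread('pics/w5.png')
a=wwarp(im,(533,-40),218,40,8.0);cv2.imwrite('pics/w5d.png',a[:600])
im=cv2.imread('pics/w5.png'); cv2.imwrite('pics/w5e.png',cv2.resize(im[140:270,190:320],None,fx=5,fy=5)[:600])
E
```

```text
(no output)
```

View pics/w5d.png

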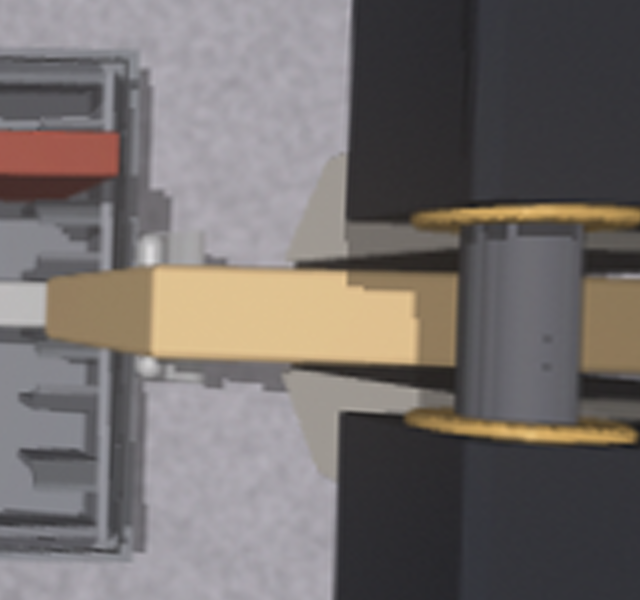

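>>> servo_tool(series=[[0, 0.3, -0.26, 0, 0], [0, 0.33, -0.28, 0, 0], [0, 0.3, -0.26, 0, 0], [0, 0, 0, 0.2, -0.0105], [0, 0, 0, 0.5, 0], [0, 0, 0, 0.6, 0], [0, 0, 0, 0.3, 0], [0, 0, 0, 0.1, 0], [0, 0, 0, 0, 0], [0, 0, 0, 0, 0]])

```text
time: 9.95
tool_pos: [494.8, -12.2, 102.8]
tcp_rot: [3.14, 0.0, 1.555]
contact_force: [0.2, 0.0, -2.7]
grip_width: 11.9
```

```bash
python3 - <<'E'
from h import *
o=bot.get_obs(); print(o['time'],o['tool_pos'],o['tcp_rot'],o['grip_width'],o['contact_force'],o['moment'])
im=save('wrist','w6')
T=o['tool_pos']
a=wwarp(im,(515,20),T[2]+30.7,40,8.0);cv2.imwrite('pics/w6a.png',a[:600,:,::-1])
a=wwarp(im,(535,5),78,70,5.0);cv2.imwrite('pics/w6b.png',a[100:700,:,::-1])
a=wwarp(im,(515,5),30,70,5.0);cv2.imwrite('pics/w6c.png',a[100:700,:,::-1])
E
```

```text
9.95 [494.812295   -12.15731346 102.84852664] [3.14006522e+00 3.47732468e-04 1.55512160e+00] 11.873817164117105 [ 0.24027973  0.02008183 -2.6529728 ] [-0.08313822 -0.09636603  0.00612936]
```

View pics/w6.png

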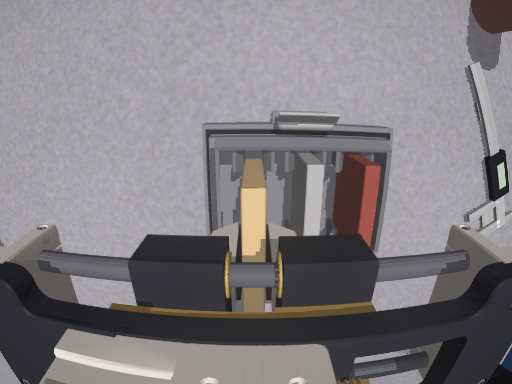

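View pics/w6a.png

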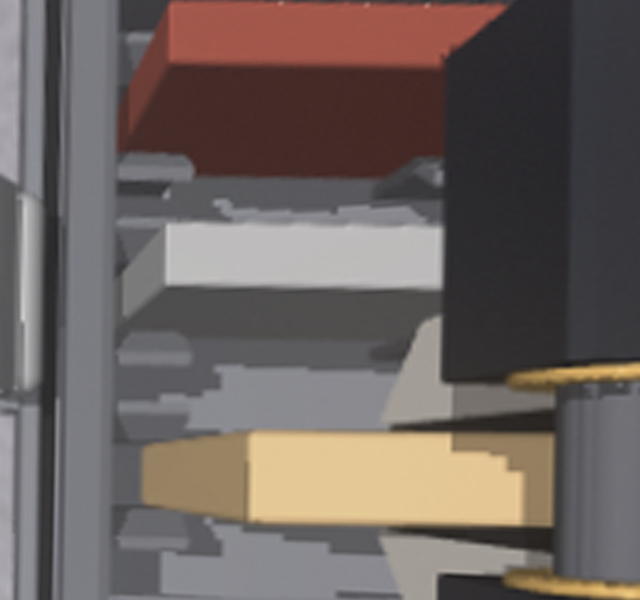

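View pics/w6c.png

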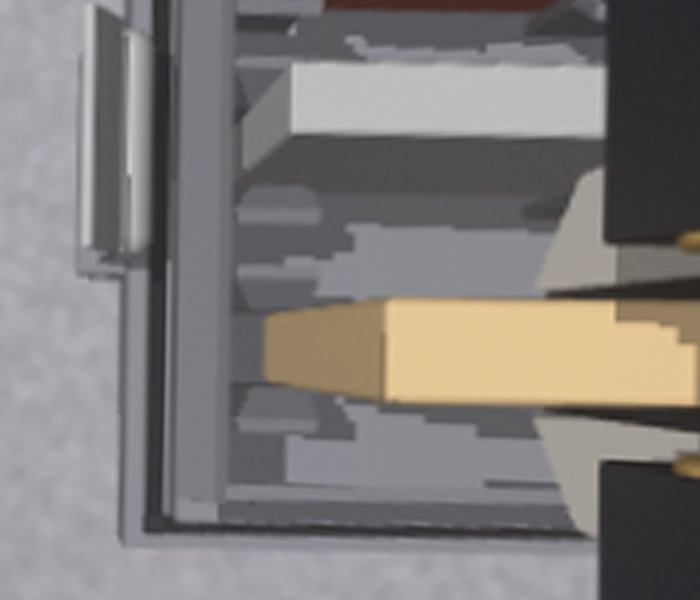

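>>> servo_tool(series=[[0, 0, 0, 0.25, 0], [0, 0, 0, 0.2, 0], [0, 0, 0, 0.15, 0], [0, 0, 0, 0.15, 0], [0, 0, 0, 0.1, 0], [0, 0, 0, 0.06, 0], [0, 0, 0, 0, 0]])

```text
time: 10.88
tool_pos: [494.2, -12.0, 56.6]
tcp_rot: [-3.141, 0.0, 1.555]
contact_force: [-0.4, -0.5, -1.8]
grip_width: 11.8
```

>>> servo_tool(series=[[0, 0, 0, 0.06, 0], [0, 0, 0, 0.05, 0], [0, 0, 0, 0.03, 0], [0, 0, 0, 0, 0], [0, 0, 0, 0, 0]])

```text
time: 11.5
tool_pos: [494.3, -12.0, 49.8]
tcp_rot: [3.141, 0.0, 1.555]
contact_force: [0.7, -0.3, -1.1]
grip_width: 11.7
```

>>> servo_tool(series=[[0, 0, 0, 0.02, 0], [0, 0, 0, 0.02, 0], [0, 0, 0, 0, 0], [0, 0, 0, 0, 0]])

```text
time: 12.0
tool_pos: [494.2, -12.0, 47.7]
tcp_rot: [3.142, 0.0, 1.555]
contact_force: [0.4, 0.5, -2.0]
grip_width: 11.9
```

>>> servo_tool(series=[[0, 0, 0, 0.01, 0], [0, 0, 0, 0.01, 0], [0, 0, 0, 0, 0], [0, 0, 0, 0, 0]])

```text
time: 12.5
tool_pos: [494.3, -12.0, 47.2]
tcp_rot: [3.141, 0.0, 1.555]
contact_force: [-2.2, 0.2, 5.0]
grip_width: 11.9
```

>>> servo_tool(series=[[0.2, 0, 0, 0, 0], [0.2, 0, 0, 0, 0], [0.2, 0, 0, 0, 0], [0.2, 0, 0, 0, 0]])

```text
time: 13.0
tool_pos: [494.2, -12.0, 46.6]
tcp_rot: [-3.142, 0.0, 1.555]
contact_force: [0.5, -0.6, 0.1]
grip_width: 18.4
```

>>> servo_tool(series=[[0.2, 0, 0, -0.1, 0], [0.2, 0, 0, -0.3, 0], [0.2, 0, 0, -0.6, 0], [0.2, 0, 0, -0.8, 0], [0.2, 0, 0, -0.9, 0], [0.2, 0, 0, -0.3, 0], [0.2, 0, 0, 0, 0]])

```text
time: 13.88
tool_pos: [494.9, -12.1, 198.8]
tcp_rot: [3.138, 0.001, 1.555]
contact_force: [-0.2, -0.6, -0.3]
grip_width: 18.3
```

```bash
python3 - <<'E'
from h import *
o=bot.get_obs(); print(o['time'],o['tool_pos'],o['tcp_rot'],o['grip_width'],o['contact_force'],o['moment'])
im=save('wrist','w7'); pp('wrist','sandstone_mid')
a=wwarp(im,(535,-10),78,90,4.0);cv2.imwrite('pics/w7a.png',a[60:660,:,::-1])
b=wwarp(im,(535,-10),20,90,4.0);cv2.imwrite('pics/w7b.png',cv2.resize(b,None,fx=.8333,fy=.8333)[:,:,::-1])
E
```

```text
13.875 [494.89446294 -12.06134577 198.80186293] [3.13751157e+00 7.57671041e-04 1.55521145e+00] 18.28022681929348 [-0.22463729 -0.61254339 -0.34492246] [-0.01152486 -0.09434829  0.04781522]
```

View pics/w7.png

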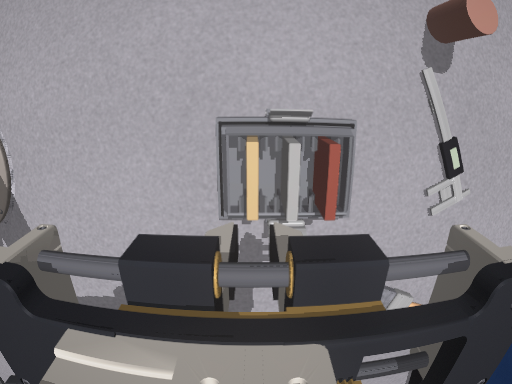

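View pics/w7a.png

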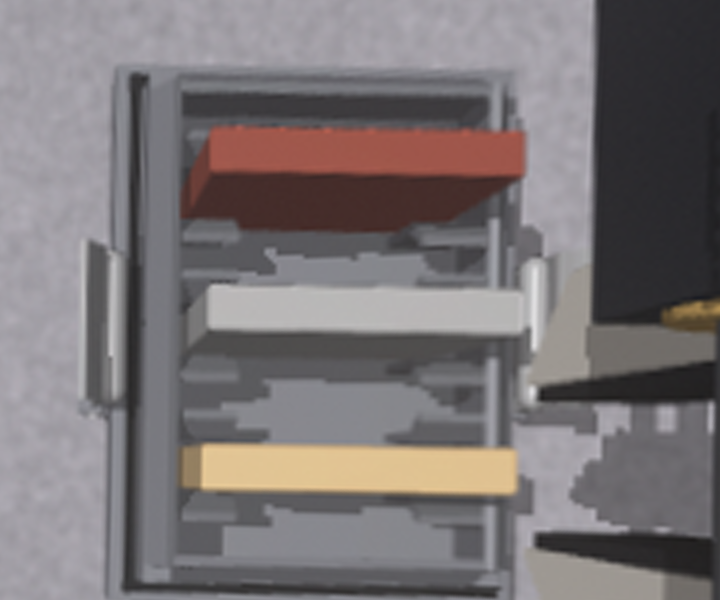

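View pics/w7b.png

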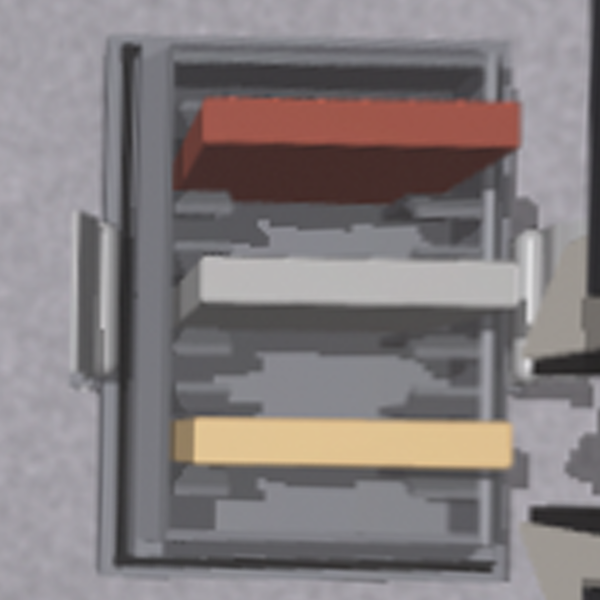

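>>> servo_tool(series=[[0.4, 0.6, -0.08, 0, 0], [0.5, 0.9, -0.12, 0, 0], [0.6, 0.97, -0.12, 0, 0], [0.6, 0.97, -0.12, 0, 0], [0.6, 0.97, -0.12, 0, 0], [0.6, 0.97, -0.1, 0, 0], [0.6, 0.8, -0.08, 0, 0], [0.6, 0.37, 0, 0, 0], [0.6, 0, 0, 0, -0.1], [0.6, 0, 0, 0, -0.11], [0.6, 0, 0, 0, -0.11], [0.6, 0, 0, 0, -0.11], [0.6, 0, 0, 0, -0.11], [0.6, 0, 0, 0, -0.11], [0.6, 0, 0, 0, -0.11], [0.6, 0, 0, 0, -0.07], [0.6, 0, 0, 0, 0], [0.6, 0, 0, 0, 0]])

```text
time: 16.23
tool_pos: [462.4, 315.6, 196.3]
tcp_rot: [-3.141, -0.001, 2.856]
contact_force: [0.3, -0.6, -0.4]
grip_width: 54.9
```

```bash
python3 - <<'E'
from h import *
o=bot.get_obs(); print(o['time'],o['tool_pos'],o['tcp_rot'],o['grip_width'],o['contact_force'])
im=save('wrist','w8'); pp('wrist','lid'); pp('wrist','lid_grip')
b=wwarp(im,(463,316),98,100,3.0);cv2.imwrite('pics/w8b.png',b[:,:,::-1])
b=wwarp(im,(463,316),68,100,3.0);cv2.imwrite('pics/w8c.png',b[:,:,::-1])
E
```

```text
16.225 [462.35572475 315.60883195 196.26747838] [-3.14081264e+00 -5.09081969e-04  2.85620177e+00] 54.93418862423901 [ 0.30817371 -0.6497502  -0.43334716]
wrist lid 0.65 [460.3 318.8  -0.6]
wrist lid_grip 0.69 [461.3 319.4  91.8]
```

View pics/w8.png

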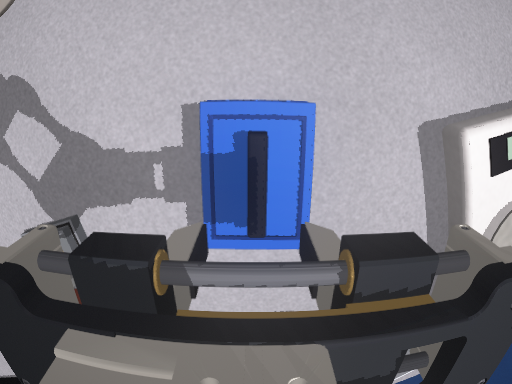

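View pics/w8b.png

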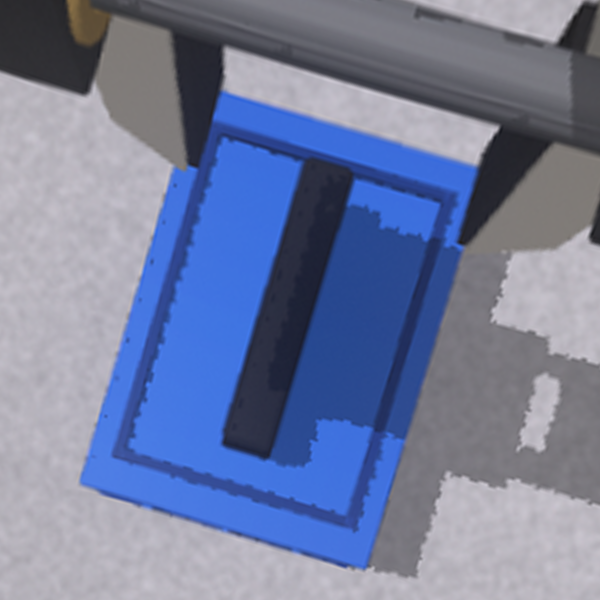

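View pics/w8c.png

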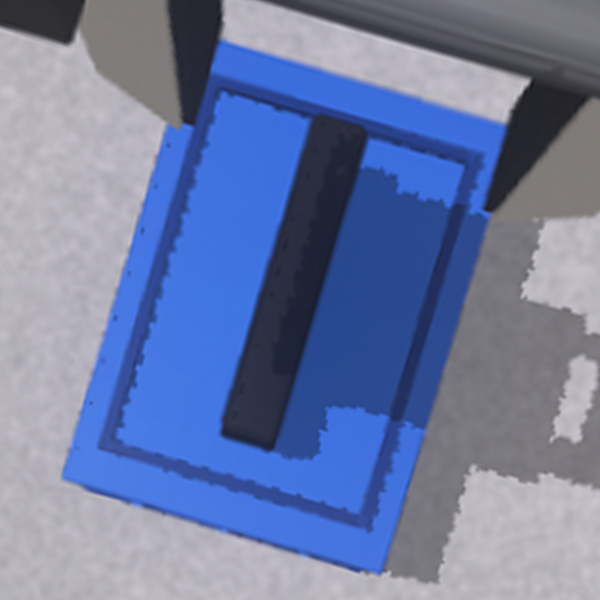

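>>> servo_tool(series=[[0.6, 0.063, 0.073, 0.3, 0], [0.6, 0, 0, 0.6, 0], [0.6, 0, 0, 0.7, 0], [0.6, 0, 0, 0.5, 0], [0.6, 0, 0, 0.2, 0], [0.6, 0, 0, 0.1, 0], [0.6, 0, 0, 0, 0], [0.6, 0, 0, 0, 0]])

```text
time: 17.38
tool_pos: [460.8, 320.7, 77.5]
tcp_rot: [3.14, 0.001, 2.859]
contact_force: [0.2, 0.0, 0.6]
grip_width: 54.8
```

```bash
python3 - <<'E'
from h import *
o=bot.get_obs(); print(o['time'],o['tool_pos'],o['tcp_rot'],o['grip_width'],o['contact_force'])
im=save('wrist','w9')
E
```

```text
17.375 [460.82668204 320.74419775  77.54734395] [3.14049920e+00 1.30577073e-03 2.85888293e+00] 54.75280645509111 [0.24348765 0.00582151 0.6121724 ]
```

View pics/w9.png

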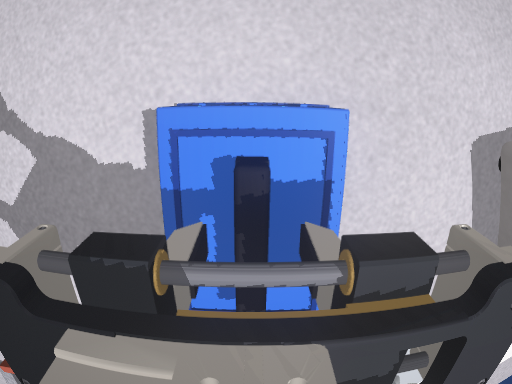

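>>> servo_tool(series=[[0.6, 0, -0.01, 0.08, 0], [0.6, 0, 0, 0.05, 0], [0.6, 0, 0, 0, 0], [0, 0, 0, 0, 0], [0, 0, 0, 0, 0], [0, 0, 0, 0, 0], [0, 0, 0, 0, 0], [0, 0, 0, 0, 0], [0, 0, 0, 0, 0]])

```text
time: 18.55
tool_pos: [460.1, 319.9, 70.2]
tcp_rot: [-3.141, -0.0, 2.859]
contact_force: [0.3, -0.2, -0.2]
grip_width: 17.7
```

>>> servo_tool(series=[[0, 0, 0, -0.1, 0], [0, 0, 0, -0.3, 0], [0, 0, 0, -0.6, 0], [0, 0, 0, -0.7, 0], [0, 0, 0, -0.7, 0], [0, 0, 0, -0.3, 0], [0, 0, 0, 0, 0]])

```text
time: 19.42
tool_pos: [460.5, 320.1, 206.1]
tcp_rot: [3.14, 0.002, 2.859]
contact_force: [0.1, -0.4, -2.0]
grip_width: 17.8
```

>>> servo_tool(series=[[0, -0.15, -0.28, 0, 0], [0, -0.3, -0.55, 0, 0], [0, -0.41, -0.745, 0, 0], [0, -0.41, -0.745, 0, 0], [0, -0.41, -0.745, 0, 0], [0, -0.41, -0.745, 0, 0], [0, -0.41, -0.745, 0, 0], [0, -0.41, -0.745, 0, 0], [0, -0.25, -0.45, 0, 0], [0, -0.12, -0.21, 0, 0], [0, 0, 0, 0, -0.06], [0, 0, 0, 0, -0.06], [0, 0, 0, 0, -0.05], [0, 0, 0, 0, 0], [0, 0, 0, 0, 0]])

```text
time: 21.3
tool_pos: [534.2, -11.7, 204.8]
tcp_rot: [3.141, -0.001, 3.125]
contact_force: [-0.3, -1.0, -1.9]
grip_width: 17.7
```

```bash
python3 - <<'E'
from h import *
o=bot.get_obs(); print(o['time'],o['tool_pos'],o['tcp_rot'],o['grip_width'],o['contact_force'],o['moment'])
im=save('wrist','w10');im=save('top','t10');im=save('scene','s10')
cv2.imwrite('pics/t10c.png',cv2.resize(cv2.imread('pics/t10.png')[150:330,170:350],None,fx=3,fy=3))
E
```

```text
21.3 [534.2358368  -11.71637269 204.80529525] [ 3.14147114e+00 -8.32313114e-04  3.12473799e+00] 17.700551346198136 [-0.28583687 -1.00117893 -1.92721281] [ 0.1670925  -0.1561206   0.03858696]
```

View pics/w10.png

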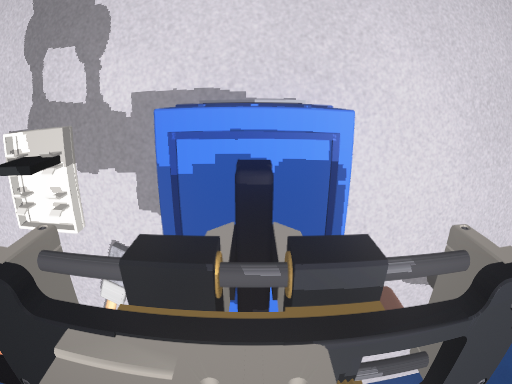

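View pics/s10.png

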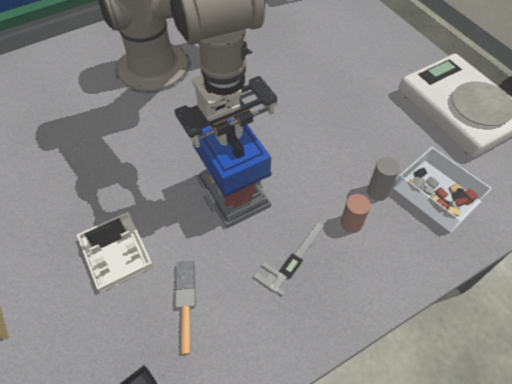

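```bash
python3 - <<'E'
from h import *
im=cv2.imread('pics/w10.png')
b=wwarp(im,(500,-12),204.8-2.2,80,4.0);cv2.imwrite('pics/w10a.png',b[:600])
b=wwarp(im,(500,-12),204.8+27.8,60,5.0);cv2.imwrite('pics/w10b.png',b)
E
```

```text
(no output)
```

View pics/w10a.png

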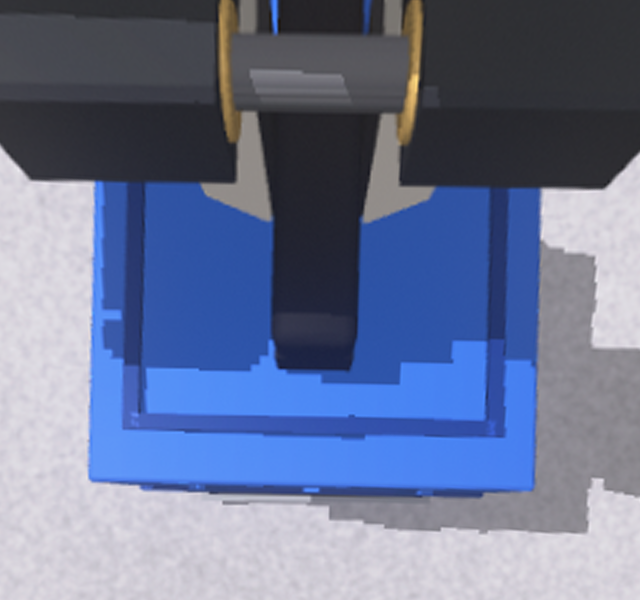

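View pics/w10b.png

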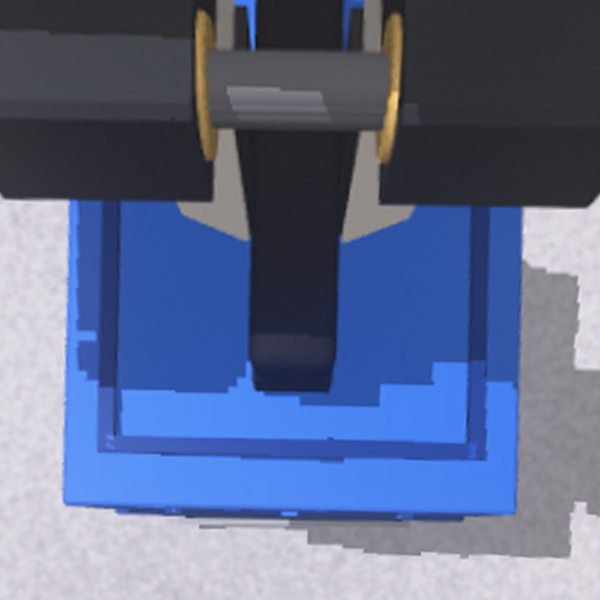

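>>> servo_tool(series=[[0, 0.024, -0.008, 0.2, 0], [0, 0, 0, 0.5, 0], [0, 0, 0, 0.5, 0], [0, 0, 0, 0.3, 0], [0, 0, 0, 0.13, 0], [0, 0, 0, 0, 0], [0, 0, 0, 0, 0], [0, 0, 0, 0, 0]])

```text
time: 22.45
tool_pos: [533.8, -12.4, 124.4]
tcp_rot: [-3.141, 0.001, 3.126]
contact_force: [0.1, 1.3, -1.5]
grip_width: 17.7
```

```bash
python3 - <<'E'
from h import *
o=bot.get_obs(); t=o['tool_pos'];print(o['time'],t,o['tcp_rot'],o['grip_width'],o['contact_force'],o['moment'])
im=save('wrist','w11');save('scene','s11')
for k,z in [('a',t[2]-2.2),('b',20)]:
  b=wwarp(im,(490,-12),z,75,4.0);cv2.imwrite('pics/w11%s.png'%k,b[:,:,::-1])
E
```

```text
22.45 [533.77084014 -12.37606627 124.43589268] [-3.14129554e+00  1.48743995e-03  3.12596299e+00] 17.65221232175391 [ 0.11901507  1.31036738 -1.45382115] [ 0.05172495 -0.15479372 -0.00731651]
```

View pics/w11.png

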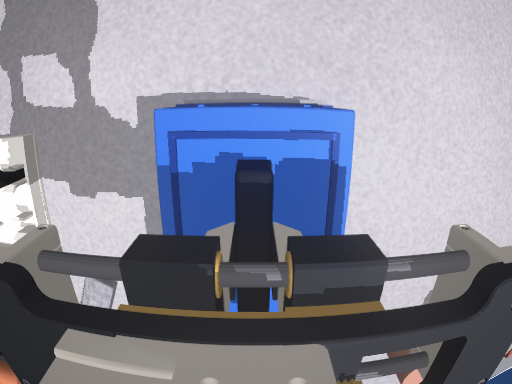

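View pics/w11a.png

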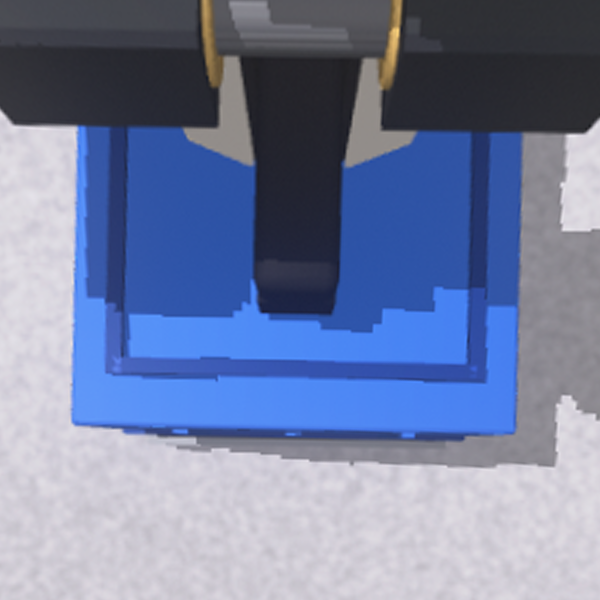

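View pics/w11b.png

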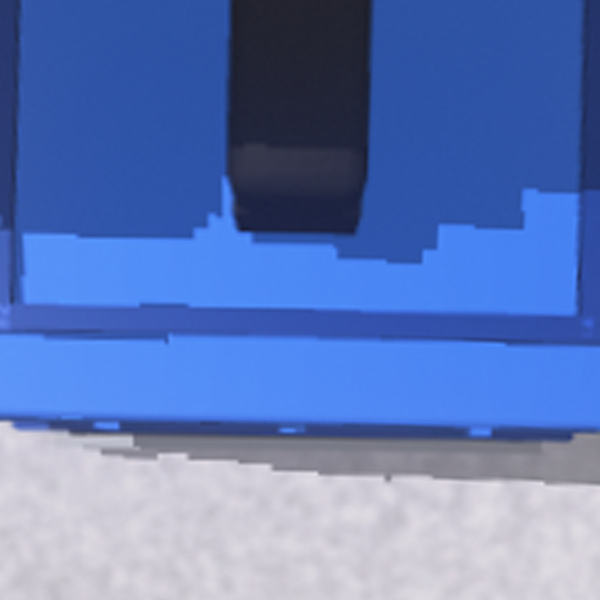

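View pics/s11.png

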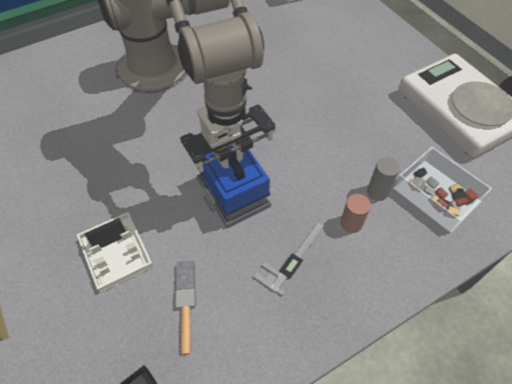

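```bash
python3 - <<'E'
from h import *
im=cv2.imread('pics/w11.png')
c=cv2.resize(im[85:125,140:370],None,fx=3.4,fy=3.4*2,interpolation=cv2.INTER_CUBIC)
c=cv2.convertScaleAbs(c,alpha=1.6,beta=0)
cv2.imwrite('pics/w11z.png',c)
b=wwarp(im,(460,-12),20,40,8.0)[240:560];b=np.hstack([b]); cv2.imwrite('pics/w11y.png',cv2.convertScaleAbs(b,alpha=1.5))
s=cv2.imread('pics/s11.png'); cv2.imwrite('pics/s11z.png',cv2.resize(s[100:230,180:290],None,fx=4.5,fy=4.5,interpolation=cv2.INTER_CUBIC))
E
```

```text
(no output)
```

View pics/w11z.png

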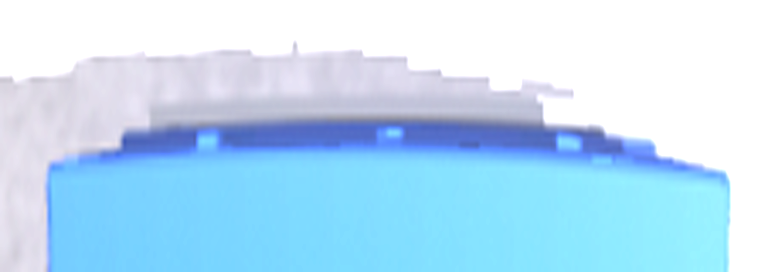

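View pics/w11y.png

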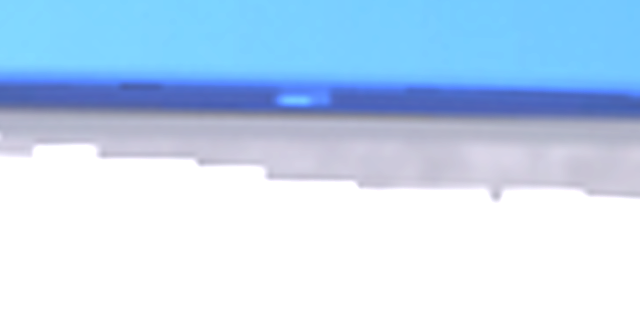

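View pics/s11z.png

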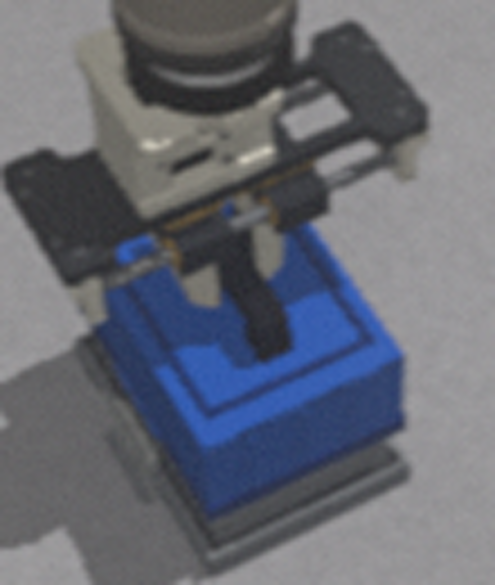

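```bash
python3 - <<'E'
from h import *
print(wray([[184.1,100.3],[300.3,100.3]],20)); print(wray([[184.1,100.3],[300.3,100.3]],14)); print(wray([[154.1,109.5],[354.2,110.3]],122.2))
E
```

```text
[[451.85680375 -71.75675892  20.        ]
 [454.14777909  30.54685091  20.        ]]
[[451.78442713 -73.15543611  14.        ]
 [454.1278382   31.48969413  14.        ]]
[[457.00998345 -65.37517333 122.2       ]
 [459.03876389  45.04617322 122.2       ]]
```

>>> servo_tool(series=[[0, 0.026, -0.012, 0, 0], [0, 0, 0, 0.06, 0], [0, 0, 0, 0.06, 0], [0, 0, 0, 0.06, 0], [0, 0, 0, 0.06, 0], [0, 0, 0, 0, 0], [0, 0, 0, 0, 0]])

```text
time: 23.42
tool_pos: [532.1, -12.9, 111.7]
tcp_rot: [-3.141, 0.0, 3.126]
contact_force: [-0.0, -0.0, -1.8]
grip_width: 17.8
```

>>> servo_tool(series=[[0, 0, 0, 0.04, 0], [0, 0, 0, 0.04, 0], [0, 0, 0, 0.04, 0], [0, 0, 0, 0, 0], [0, 0, 0, 0, 0]])

```text
time: 24.05
tool_pos: [532.1, -12.9, 105.7]
tcp_rot: [-3.141, 0.0, 3.126]
contact_force: [0.0, 0.9, -2.4]
grip_width: 18.0
```

>>> servo_tool(series=[[0, 0, 0, 0.04, 0], [0, 0, 0, 0.04, 0], [0, 0, 0, 0, 0], [0, 0, 0, 0, 0]])

```text
time: 24.55
tool_pos: [532.2, -13.0, 101.9]
tcp_rot: [-3.141, 0.001, 3.126]
contact_force: [0.0, -1.0, 0.2]
grip_width: 17.9
```

>>> servo_tool(series=[[0, 0, 0, 0.04, 0], [0, 0, 0, 0.02, 0], [0, 0, 0, 0, 0], [0, 0, 0, 0, 0]])

```text
time: 25.05
tool_pos: [533.0, -13.0, 100.1]
tcp_rot: [-3.141, 0.003, 3.126]
contact_force: [-1.3, 1.2, 8.7]
grip_width: 18.1
```

>>> servo_tool(series=[[0, 0, 0, 0.03, 0], [0, 0, 0, 0.03, 0], [0, 0, 0, 0, 0], [0, 0, 0, 0, 0]])

```text
time: 25.55
tool_pos: [532.5, -13.0, 95.9]
tcp_rot: [-3.141, 0.001, 3.126]
contact_force: [1.1, 0.4, 0.8]
grip_width: 17.5
```

>>> servo_tool(series=[[0, 0, 0, 0.04, 0], [0, 0, 0, 0.03, 0], [0, 0, 0, 0.02, 0], [0, 0, 0, 0, 0], [0, 0, 0, 0, 0]])

```text
time: 26.18
tool_pos: [531.6, -12.8, 90.7]
tcp_rot: [3.142, -0.001, 3.126]
contact_force: [0.6, 0.2, -8.1]
grip_width: 17.5
```

>>> servo_tool(series=[[0, 0, 0, 0.02, 0], [0, 0, 0, 0.02, 0], [0, 0, 0, 0, 0], [0, 0, 0, 0, 0]])

```text
time: 26.68
tool_pos: [531.9, -12.9, 90.1]
tcp_rot: [-3.141, 0.0, 3.126]
contact_force: [-4.0, 0.9, 6.0]
grip_width: 17.5
```

>>> servo_tool(series=[[0, 0, 0, 0.012, 0], [0, 0, 0, 0.012, 0], [0, 0, 0, 0, 0], [0, 0, 0, 0, 0], [0, 0, 0, 0, 0]])

```text
time: 27.3
tool_pos: [532.0, -12.9, 90.1]
tcp_rot: [-3.141, 0.001, 3.126]
contact_force: [-7.3, 1.0, 15.1]
grip_width: 17.7
```

```bash
python3 - <<'E'
from h import *
im=save('scene','s12');save('wrist','w12');save('top','t12')
for _ in range(3):
  o=bot.get_obs(); print(o['time'],o['tool_pos'],o['contact_force'],o['grip_width']); bot.capture('top')
s=cv2.imread('pics/s12.png'); a=cv2.resize(s[100:230,180:290],None,fx=4,fy=4,interpolation=cv2.INTER_CUBIC)
cv2.imwrite('pics/s12z.png',a)
E
```

```text
27.45 [531.95653465 -12.89075358  90.10497323] [-7.60515248  0.11836134 15.20036909] 17.70218823209325
27.5 [531.96348038 -12.89626479  90.07565702] [-7.29213601 -0.06926909 15.29374907] 17.24302055940701
27.55 [531.94925868 -12.88189131  90.0915675 ] [-6.94477526  1.2181885  15.03267522] 17.505671513843193
```

View pics/s12z.png

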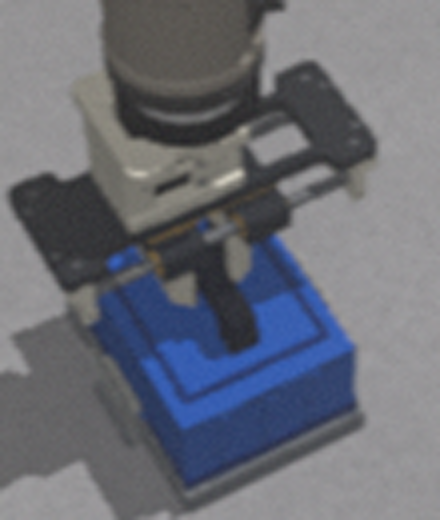

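View pics/w12.png

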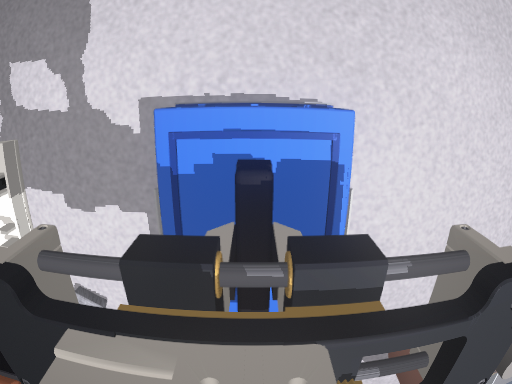

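View pics/t12.png

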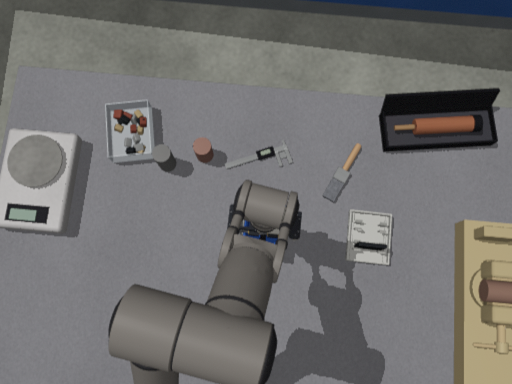

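>>> servo_tool(series=[[0, 0.015, 0, 0, 0], [0, 0, 0, 0, 0], [0, 0, 0, 0, 0], [0, 0, 0, 0, 0]])

```text
time: 28.1
tool_pos: [532.0, -12.9, 90.1]
tcp_rot: [-3.141, 0.003, 3.126]
contact_force: [-4.7, 0.9, 13.8]
grip_width: 18.0
```

>>> servo_tool(series=[[0, 0.02, 0, 0.003, 0], [0, 0, 0, 0, 0], [0, 0, 0, 0, 0], [0, 0, 0, 0, 0], [0, 0, 0, 0, 0], [0, 0, 0, 0, 0], [0, 0, 0, 0, 0], [0, 0, 0, 0, 0]])

```text
time: 29.1
tool_pos: [532.0, -12.9, 90.1]
tcp_rot: [-3.141, 0.005, 3.126]
contact_force: [-0.6, 1.0, 11.5]
grip_width: 18.1
```

```bash
python3 - <<'E'
from h import *
for _ in range(4):
  o=bot.get_obs(); print(o['time'],np.round(o['tool_pos'],1),np.round(o['contact_force'],1),o['grip_width']); bot.capture('scene')
pp('scene','lid'); pp('scene','basalt_mid'); pp('scene','lid_grip')
E
```

```text
29.1 [532.  -12.9  90.1] [-0.6  1.  11.5] 18.135969704446456
29.15 [532.  -12.9  90.1] [-0.5  0.9 11.7] 17.656955594516795
29.2 [532.  -12.9  90.1] [-0.9  0.5 11.7] 17.58388047324616
29.25 [532.  -12.9  90.1] [-1.1  0.8 11.5] 17.814503911786222
scene lid 0.62 [529.2 -13.7  28.2]
scene basalt_mid 0.98 [ 510.2 -329.    41.5]
scene lid_grip 0.81 [536.8 -19.4 108.1]
```

Lateral load is nearly gone; I'll bring the push back to about 15 N.

>>> servo_tool(series=[[0, 0, 0, 0.009, 0], [0, 0, 0, 0, 0], [0, 0, 0, 0, 0], [0, 0, 0, 0, 0], [0, 0, 0, 0, 0], [0, 0, 0, 0, 0]])

```text
time: 30.2
tool_pos: [532.0, -12.9, 90.1]
tcp_rot: [-3.141, 0.005, 3.126]
contact_force: [-3.1, 2.0, 14.2]
grip_width: 18.0
```

```bash
python3 - <<'E'
from h import *
bot.capture('scene'); o=bot.get_obs(); print(o['time'],o['contact_force'],o['tool_pos']); print(bot.close_job())
E
```

```text
30.25 [-2.89189958  1.13109558 15.51930225] [532.00982264 -12.9028348   90.09547902]
the job is handed in; nothing more can be done
None
```

I moved the sandstone slab from the rack into the free slot of the case. I then fitted the blue lid, pressed it until the clips snapped, and handed the job in at 30.25 s with the hand still gripping the bar and pressing down.

- **Slab:** it touched the slot floor at about 5 N on the way down. After I let go, the wrist picture showed it upright in the slot, with its top level with the other two slabs.
- **Lid:** resistance showed about 9 N where I stopped to read it, on the way up to the clips' peak. It then dropped, and the clips pulled the hand down by about 8 N. The tool ended at z = 90.1, against 90.2 worked out for a home fit, so the grip did not slip. The scene picture shows the lid on the case shoulder all round.
- **Final push:** about 15 N down, with about 3 N of sideways load. That sideways load had reached 7 N while pressing, and I eased it off before handing in.
- **Rest of the bench:** before hand-in, the pictures showed the dark slab still in the rack and the cores, caliper and brush where they were.

**What I could not confirm:** I did not see the clips close-up, so the snap is inferred from the force drop and the final height. The last network fixes on the lid were off by about 6 mm across the bench and 2 to 8 mm in height. I relied on the arm's own readings instead.

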